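Hold down a charger's recessed reset button with the reset pin

TASK

Reset the bench battery charger: first slide the steel shutter on its top fully open, then take the reset pin (the tool with the square wooden handle) out of the plywood rack, put its steel shaft down through the round hole that the shutter covered, and press the recessed button all the way down. Finish while still gripping the pin and holding the button down with it; do not let go. Leave the other tools in the rack and the other things on the bench where they are.

Things in the scene. Friction and masses are not known exactly. Their poses are not given: they have to be found in the camera images.
- charger: Bench battery charger, a grey box with an aluminium top, fixed to the bench: 200 (x) x 240 (y) x 90 mm high. Origin: centre of its underside. x points to its back, y to its left, z up. Meter and terminals are on its front (-x) face. Nothing stands higher than the top panel but the shutter with its tab and two 4 mm guide rails, drawn for looks, beside the shutter.
- reset_hole (a point): Centre of the mouth of the round reset hole, in the plane of the charger's top panel (90 mm above the bench), at x -20, y -70 mm in the charger's frame, same axes as the charger. The hole is 14 mm across and runs 20 mm straight down through the panel; right under it is the flat black button, wider than the hole.
- shutter (a joint): Sliding shutter over the reset hole: a steel plate 38 x 64 x 3 mm on the top panel with an upright tab. 0 = closed (hole covered), grows to 0.055 m (end stop) as it slides along the charger's +y; it starts within 12 mm of closed. Takes about 3 N to slide and stays where it is left.
- shutter_tab (a point): Centre of the shutter's upright black tab, 30 (charger x) x 10 (charger y) x 30 mm high; its top is 33 mm above the charger's panel, this point 18 mm above it. Moves with the shutter; when closed it is 30 mm to the +y side of the hole. Same axes as the charger.
- reset_button (a joint): The recessed button: 0 = up, its top 20 mm below the mouth of the hole; 0.008 m = fully down (28 mm below the mouth). A spring pushes it back: 2 N at the start, 6 N fully down.
- rack: Plywood tool rack fixed to the bench, 70 (x) x 200 (y) mm on a 90 mm wide foot, 85 mm high: a 20 mm thick shelf with three 9 mm holes at y -60, 0, +60 mm (x 0), in which three tools hang upright by their 24 mm collars, in any order. Origin: centre of its underside, z up.
- pin_grip (a point): Centre of the reset pin's square wooden handle, 15 x 15 mm and 60 mm long along z (the other two tools have round handles); its x and y axes are square to the handle's faces and, as the tool hangs, within 0.25 rad of the rack's. Below the handle is a collar 24 mm across and 4 mm thick, whose underside (34 mm below this point) rests on the rack, then the straight steel shaft 6 mm across and 60 mm long. Mass 40 to 80 g.
- pin_tip (a point): Lower end of the pin's shaft, 94 mm below point pin_grip on the tool's axis, same axes; the shaft is blunt.
- driver_grip (a point): Another tool in the rack, to be left there: fat round handle 26 mm across and 36 mm long; this point is its centre, 22 mm above the rack's shelf.
- awl_grip (a point): Another tool in the rack, to be left there: ball handle 28 mm across; this point is the ball's centre, 26 mm above the rack's shelf.
- spray: Spray can 60 mm across, 180 mm tall, standing on the bench, to be left alone. Origin: centre of its underside.
- tape: Roll of tape lying on the bench, 70 mm across, 45 mm high, to be left alone. Origin: centre of its underside.
- jar: Glass jar 72 mm across, 100 mm tall, standing on the bench, to be left alone. Origin: centre of its underside.
There are look-alikes about, which are no part of the job. What is shaped like the rack but purple or red is not meant. Leave any blue or purple look-alike of the part that bears pin_grip alone.

How it is judged:
By the outcome, as a careful person would: the job done as asked, in the order asked, and still so for the second after the job is handed in, while the arm keeps its last pose, push and grip.
It also fails if it takes over 56 s, if anything falls off the work surface, if the arm or the gripper's body presses on something with over 40 N, if the wrist force passes 120 N, or if a joint passes its speed limit or range.

ROBOT

A 6-joint arm with a two-finger parallel gripper is mounted at the origin on the work surface. World frame = base frame: x ahead of the robot, y to its left, z up, the work surface at z = 0. Lengths are in m, angles in degrees, forces in N, time in s.
With the tool pointing down it reaches from about 0.3 to 1 m from the base axis. Payload 5.1 kg.
Tool frame: the origin (TCP) lies on the centre line of the jaws, within the pads' length; the fingertips stand nose_length ahead of it and the grasp point (between the pads) is the TCP (nose_length is the distance from the TCP to the fingertips, in m); z points along the fingers, y is the direction in which the jaws open and shut (so a half turn about z gives the same grasp; the last joint's range is limited). The gripper opens to 95 mm and grips with 3 to 60 N. Pads are 20 mm wide; open, the fingers measure 119 mm over their backs; the gripper's body (75 mm by 180 mm) begins 59 mm behind the grasp point.
Start: joints at [62.991, 7.093, 94.555, -0, 78.352, -4.733], TCP at [0.246, 0.601, 0.234] pointing down, gripper open.
Joint ranges: [-149.61, 149.61], [-58.7, 133.49], [1.44, 155.28], [-77.14, 257.14], [18.33, 153.61], [-166.67, 166.67]. Speed limits (degrees/s): [147.25, 147.25, 180, 180, 180, 180].

INTERFACE

Orientations are given as [roll, pitch, yaw] about the fixed x, y, z axes, in that order (R = Rz(yaw) Ry(pitch) Rx(roll)).
In Python, from cell import get_obs, get_image, get_calibration, job_done, find_in, nose_length gives the robot as it stands.
- The arm moves only by the tool carry_out, never from a script. Its argument "increments" is a list of rows, each a list of 3 entries, a list of its own where there are three numbers: the turn, a rotation vector about the tool's x, y, z in units of 8 degrees (1.0 is 8 degrees), then the shift along the tool's x, y, z in units of 30 mm (1.0 is 30 mm), then the finger opening in mm, from 0 to 95.1. A call has 1 to 12 rows; each row shifts and turns the commanded pose from where the row before left it, along the tool's axes as they then stand; what a row does not reach is not made up. A row lasts 1/8 s, in which the tool goes at most 62.5 mm and 10.7 degrees, less where a joint would pass 70% of its speed; a pose out of reach is approached as far as the arm can. A call is refused whole if a number of a shift passes 1 or a number of a turn 1, either way. A call with a gripper value outside its range is refused whole. The fingers move at their own pace and stop on an object; "newtons" is the grip in N (left out, the last holds). Time passes only in rows, so rows that do not move let the fingers close. It gives the time, the measured TCP pose, the force and the opening at its end, in the units of the state.
- get_obs(): the state, without advancing time (a new reading comes with each control period).
- get_image(name): name is "scene" or "top" or "wrist"; returns the picture (420x560x3 uint8, red, green, blue); there is no depth.
- get_calibration(name): a dict with "fx", "fy", "cx", "cy" (pixels), "k1" (the pictures are not rectified: a ray, as slopes to the right and down, at radius r is drawn at 1 + k1 r^2 times it, then the intrinsics apply), "rvec" (rotation vector, rad) and "tvec" (3), from world to camera coordinates, as OpenCV has them. Camera axes: x right, y down, z forward; pixel columns grow to the right and rows downward; lengths in m; the calibration is good to about 2 mm. A picture is of the moment at which its call begins: read the wrist's pose just before it. get_calibration takes no time and is no camera call; for the wrist camera it gives the pose at the moment of the call.
- job_done(): hands the job in, once; it reports no verdict.
Trained networks look in the newest picture that a camera, given by its name, has taken for a name from the list of things; names that differ only in an ending like _2 or _b are one class to them, and where a whole thing is asked for, a point or a joint stands for the part that bears it (a point fixed in the world has none). Each returns a list of dicts, best first, with "confidence" (0 to 1); they miss things now and then, are a little off and sometimes report something else, mostly with a low value. They report only what shows in the picture. A call takes as long as a camera call. They do not tell look-alikes from the thing itself.
- find_in(camera, thing): "bbox" ([left, top, width, height] in pixels, round what is visible of it).
The state is a dict: "t": time; "q": joint angles; "joint_vel": joint speeds; "joint_torque": joint torques, N m; "tool_pos": TCP position; "ee_rot": TCP orientation; "force": force on the tool from outside, world axes, zero at the start; "torque": the same for the moment, N m; "opening": finger opening in m.
Only numpy, scipy, OpenCV 4.12 (cv2) and the standard library are available. Lean on these libraries where they do the work, as an engineer would, in place of code of your own. Each camera call takes 0.05 s, during which the arm holds its last target.

## Working session

There is one attempt and no reset: what is moved stays moved. The work goes in short steps, Python scripts to look and compute and a tool call to move; the robot and the scene stay as the last step left them, time stands still between calls to the robot, and variables do not carry over. Pictures are saved under pics/ and viewed, and the job is handed in when it is done.

Besides the shell and the picture viewer there is one more tool, called after "Request:" by a JSON object that holds its "method" and its "body". carry_out: Moves the arm, as the interface text tells. Its arguments: {"type":"object","properties":{"increments":{"type":"array"},"newtons":{"type":"number"}},"required":["increments"]}

```bash
mkdir -p pics; ls; cat > h.py <<'E'
import numpy as np, cv2, json
from cell import *
E
python3 - <<'E'
from h import *
print(get_obs(), nose_length if not callable(nose_length) else nose_length())
for n in ("scene","top","wrist"):
    im=get_image(n); cv2.imwrite(f"pics/{n}0.png",im[:,:,::-1]); c=get_calibration(n); print(n,c)
    json.dump({k:np.asarray(v).tolist() for k,v in c.items()},open(f"pics/{n}0.json","w"))
E
```

```text
pics
{'t': 0.0, 'q': array([ 6.29881671e+01,  7.13277390e+00,  9.46334121e+01, -1.44533961e-03,
        7.83528156e+01, -4.73294676e+00]), 'joint_vel': array([ 0.06547969, -0.06993958, -0.07096207,  0.03668314,  0.04640196,
       -0.03049716]), 'joint_torque': array([-1.26605035e-03, -4.17606640e+01, -3.59927237e+01,  7.72633147e-02,
        4.94624313e-02, -1.43798575e-04]), 'tool_pos': array([0.24618487, 0.60091989, 0.23240209]), 'ee_rot': array([-1.79881287e+02, -8.40886266e-03,  1.57721398e+02]), 'force': array([0.12750322, 0.36613479, 0.00583475]), 'torque': array([ 0.0382184 , -0.02147093,  0.00399554]), 'opening': 0.09508015105189507} 0.019
scene {'fx': 532.0002047526498, 'fy': 532.0002047526498, 'cx': 284.1857961585447, 'cy': 205.27868863220598, 'k1': -0.058490374929846836, 'rvec': array([ 2.19426065,  0.62864795, -0.26489784]), 'tvec': array([-0.44994085, -0.10423774,  1.7452449 ])}
top {'fx': 478.9004019500422, 'fy': 478.9004019500422, 'cx': 274.65632294429076, 'cy': 212.01426210740112, 'k1': -0.06353475100852397, 'rvec': array([ 2.17464281, -2.15915628,  0.10432895]), 'tvec': array([-0.00889808,  0.52148895,  1.40661453])}
wrist {'fx': 331.30536068670824, 'fy': 331.30536068670824, 'cx': 275.79507083194693, 'cy': 215.3858606952622, 'k1': -0.04747674312710284, 'rvec': array([-2.43565643, -1.63493711, -0.19647566]), 'tvec': array([-0.64861044, -0.0271091 ,  0.3910935 ])}
```

View pics/scene0.png

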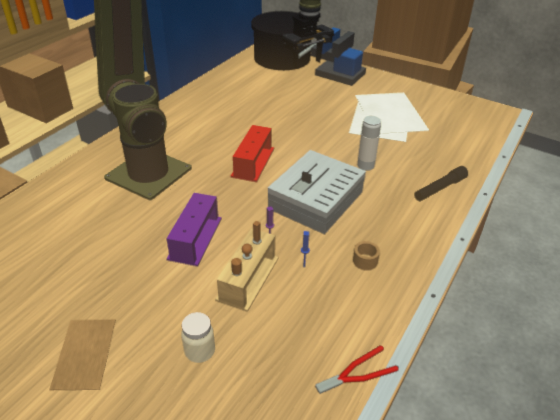

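View pics/top0.png

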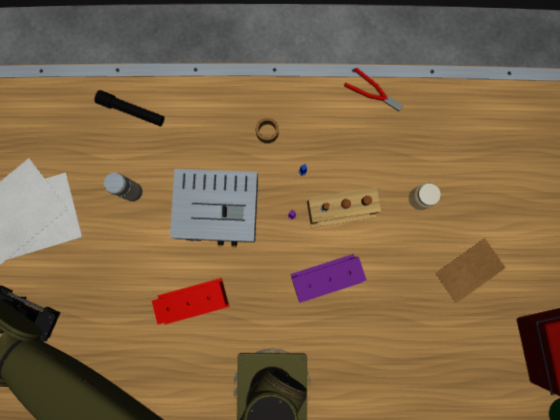

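View pics/wrist0.png

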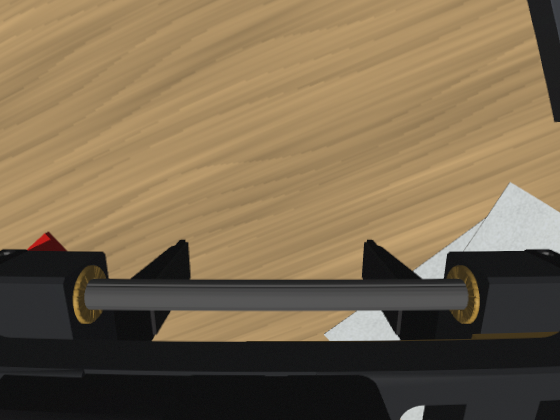

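```bash
cat >> h.py <<'E'
def cal(n,f=None):
    c=json.load(open(f)) if f else get_calibration(n)
    K=np.array([[c['fx'],0,c['cx']],[0,c['fy'],c['cy']],[0,0,1.]]);R=cv2.Rodrigues(np.array(c['rvec'],float))[0];t=np.array(c['tvec'],float)
    return K,float(c['k1']),R,t
def proj(C,P):
    K,k1,R,t=C
    return cv2.projectPoints(np.atleast_2d(np.array(P,float)),cv2.Rodrigues(R)[0],t,K,np.array([k1,0,0,0,0.]))[0].reshape(-1,2)
def ray(C,uv):
    K,k1,R,t=C
    n=cv2.undistortPoints(np.array(uv,float).reshape(-1,1,2),K,np.array([k1,0,0,0,0.])).reshape(-1,2)
    d=np.c_[n,np.ones(len(n))]@R; return -R.T@t,d
def onz(C,uv,z):
    o,d=ray(C,uv); return o+d*((z-o[2])/d[:,2])[:,None]
def crop(src,dst,x0,y0,x1,y1,s):
    im=cv2.imread(src) if isinstance(src,str) else src[:,:,::-1]
    cv2.imwrite(dst,cv2.resize(im[y0:y1,x0:x1],None,fx=s,fy=s,interpolation=cv2.INTER_CUBIC))
E
python3 - <<'E'
from h import *
crop("pics/top0.png","pics/topA.png",160,150,400,260,3.3)
crop("pics/scene0.png","pics/scA.png",200,140,380,310,4)
E
```

```text
(no output)
```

View pics/topA.png

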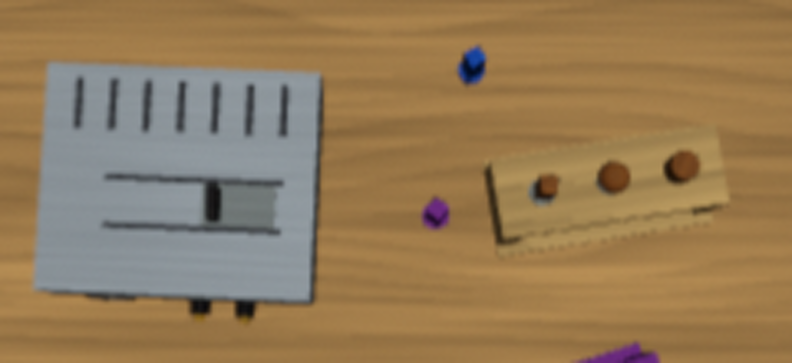

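View pics/scA.png

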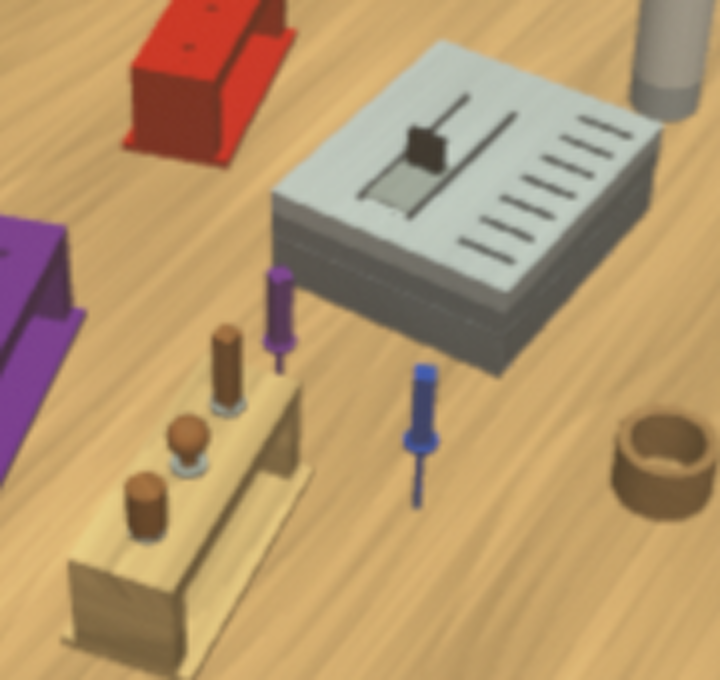

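```bash
python3 - <<'E'
from h import *
T=cal('top','pics/top0.json'); S=cal('scene','pics/scene0.json')
tp=lambda a:np.array(a,float)/3.3+[160,150]
sp=lambda a:np.array(a,float)/4+[200,140]
def box(P,nm):
    print(nm,np.round(P,4).tolist(),'c',P.mean(0).round(4))
    for i in range(4): d=P[(i+1)%4]-P[i]; print('  ',np.round(np.linalg.norm(d),4),np.degrees(np.arctan2(d[1],d[0])).round(2))
box(onz(T,tp([(48,63),(322,73),(312,302),(35,290)]),.09),'chg top')
box(onz(S,sp([(443,40),(662,127),(508,292),(273,195)]),.09),'chg sc')
box(onz(T,tp([(487,165),(715,127),(728,205),(500,242)]),.085),'rack top')
print('pintop',onz(T,tp([(547,187)]),.149), onz(S,sp([(227,333)]),.149),'collar sc',onz(S,sp([(228,404)]),.089))
print('driver,awl',onz(T,tp([(614,177),(683,166)]),.12))
print('tab top',onz(T,tp([(212,188),(213,216)]),.123), onz(S,sp([(410,128),(445,145)]),.123))
print('purple,blue',onz(T,tp([(436,213),(472,63)]),.15),onz(S,sp([(280,275),(425,373)]),.15))
E
```

```text
chg top [[0.6381, 0.2855, 0.09], [0.6304, 0.0446, 0.09], [0.4304, 0.051, 0.09], [0.4388, 0.291, 0.09]] c [0.5344 0.168  0.09  ]
   0.241 -91.82
   0.2002 178.17
   0.2402 87.99
   0.1994 -1.59
chg sc [[0.4446, 0.2958, 0.09], [0.643, 0.2847, 0.09], [0.6341, 0.0492, 0.09], [0.4388, 0.052, 0.09]] c [0.5402 0.1704 0.09  ]
   0.1987 -3.22
   0.2356 -92.17
   0.1953 179.18
   0.2439 88.64
rack top [[0.551, -0.0999, 0.085], [0.586, -0.2998, 0.085], [0.5174, -0.3101, 0.085], [0.4837, -0.1113, 0.085]] c [ 0.5345 -0.2053  0.085 ]
   0.2029 -80.07
   0.0694 -171.41
   0.2017 99.6
   0.0682 9.55
pintop [[ 0.52476031 -0.14570073  0.149     ]] [[ 0.5310975  -0.14564987  0.149     ]] collar sc [[ 0.53231707 -0.1476301   0.089     ]]
driver,awl [[ 0.53700801 -0.2056614   0.12      ]
 [ 0.54685527 -0.26458171  0.12      ]]
tab top [[0.52492237 0.13535938 0.123     ]
 [0.50110093 0.13408108 0.123     ]] [[0.50285716 0.13833045 0.123     ]
 [0.53461515 0.13420064 0.123     ]]
purple,blue [[ 0.5023513  -0.05361108  0.15      ]
 [ 0.62856496 -0.08327367  0.15      ]] [[ 0.52939748 -0.08067167  0.15      ]
 [ 0.6556233  -0.11102898  0.15      ]]
```

```bash
cat >> h.py <<'E'
from scipy.spatial.transform import Rotation as Ro
def toolR(o): return Ro.from_euler('xyz',o['ee_rot'],degrees=True).as_matrix()
def plan(target,yaw,n,opening,start=None,syaw=None):
    o=get_obs(); p=np.array(start if start is not None else o['tool_pos']); y0=o['ee_rot'][2] if syaw is None else syaw
    d=(np.array(target)-p)/n/0.03; dy=((yaw-y0+180)%360-180); 
    print('from',p.round(4),y0.round(2) if hasattr(y0,'round') else y0,'dyaw',round(dy,2))
    per=dy/n
    for i in range(n):
        R=Ro.from_euler('xyz',[180,0,y0+per*i],degrees=True).as_matrix()
        print([[0,0,round(-per/8,3)],(R.T@d).round(3).tolist(),opening])
E
python3 - <<'E'
from h import *
C=cal('wrist','pics/wrist0.json'); o=get_obs(); R=toolR(o)
cam=-C[2].T@C[3]; print('cam in tool',R.T@(cam-o['tool_pos']),'axes',(R.T@C[2].T).round(3))
T=cal('top','pics/top0.json')
print('spray',onz(T,[(117,183)],.18),'tape',onz(T,[(267,130)],.045))
plan([.50,.134,.235],178.2,17,40,start=[.246,.601,.234],syaw=157.7)
E
```

```text
cam in tool [ 0.06737842 -0.0005176  -0.15243567] axes [[ 0.    -0.971 -0.24 ]
 [ 1.     0.    -0.   ]
 [ 0.    -0.24   0.971]]
spray [[0.58202263 0.42191132 0.18      ]] tape [[0.76777491 0.01962031 0.045     ]]
from [0.246 0.601 0.234] 157.7 dyaw 20.5
[[0, 0, -0.151], [-0.808, -0.658, -0.002], 40]
[[0, 0, -0.151], [-0.794, -0.675, -0.002], 40]
[[0, 0, -0.151], [-0.78, -0.692, -0.002], 40]
[[0, 0, -0.151], [-0.765, -0.708, -0.002], 40]
[[0, 0, -0.151], [-0.75, -0.724, -0.002], 40]
[[0, 0, -0.151], [-0.735, -0.739, -0.002], 40]
[[0, 0, -0.151], [-0.719, -0.755, -0.002], 40]
[[0, 0, -0.151], [-0.703, -0.77, -0.002], 40]
[[0, 0, -0.151], [-0.687, -0.784, -0.002], 40]
[[0, 0, -0.151], [-0.67, -0.799, -0.002], 40]
[[0, 0, -0.151], [-0.653, -0.813, -0.002], 40]
[[0, 0, -0.151], [-0.636, -0.826, -0.002], 40]
[[0, 0, -0.151], [-0.618, -0.839, -0.002], 40]
[[0, 0, -0.151], [-0.6, -0.852, -0.002], 40]
[[0, 0, -0.151], [-0.582, -0.865, -0.002], 40]
[[0, 0, -0.151], [-0.564, -0.877, -0.002], 40]
[[0, 0, -0.151], [-0.545, -0.888, -0.002], 40]
```

Request:
{"method": "carry_out", "body": {"increments": [[[0,0,-0.15],[-0.81,-0.66,0],40],[[0,0,-0.15],[-0.79,-0.68,0],40],[[0,0,-0.15],[-0.78,-0.69,0],40],[[0,0,-0.15],[-0.77,-0.71,0],40],[[0,0,-0.15],[-0.75,-0.72,0],40],[[0,0,-0.15],[-0.74,-0.74,0],40],[[0,0,-0.15],[-0.72,-0.75,0],40],[[0,0,-0.15],[-0.7,-0.77,0],40],[[0,0,-0.15],[-0.69,-0.78,0],40],[[0,0,-0.15],[-0.67,-0.8,0],40],[[0,0,-0.15],[-0.65,-0.81,0],40],[[0,0,-0.15],[-0.64,-0.83,0],40]]}}

```text
t: 1.65
tool_pos: [0.4262, 0.2708, 0.2333]
ee_rot: [-180.0, -0.0, 172.2]
force: [0.6, 0.4, -1.0]
opening: 0.0399
```

Request:
{"method": "carry_out", "body": {"increments": [[[0,0,-0.15],[-0.62,-0.84,0],40],[[0,0,-0.15],[-0.6,-0.85,0],40],[[0,0,-0.15],[-0.58,-0.87,0],40],[[0,0,-0.15],[-0.56,-0.88,0],40],[[0,0,-0.15],[-0.55,-0.89,0],40],[[0,0,0],[0,0,0],40]]}}

```text
t: 2.4
tool_pos: [0.5009, 0.1327, 0.2333]
ee_rot: [-180.0, -0.0, 177.9]
force: [0.2, -0.0, 0.3]
opening: 0.0398
```

```bash
python3 - <<'E'
from h import *
o=get_obs();print(o['t'],o['tool_pos'],o['ee_rot'],o['force'])
C=get_calibration('wrist');json.dump({k:np.asarray(v).tolist() for k,v in C.items()},open("pics/wrist1.json","w"))
im=get_image('wrist'); cv2.imwrite("pics/wrist1.png",im[:,:,::-1])
E
```

```text
2.4 [0.50091419 0.13274581 0.23330131] [-1.79991894e+02 -3.89805745e-02  1.77949854e+02] [ 0.23660481 -0.03506994  0.2941613 ]
```

View pics/wrist1.png

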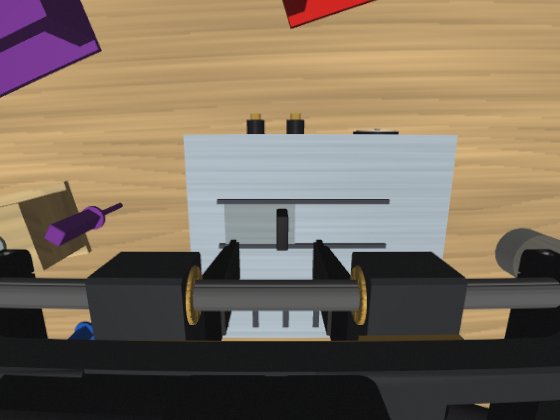

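```bash
python3 - <<'E'
from h import *
C=cal('wrist','pics/wrist1.json')
P=onz(C,[(184,135),(457,135)],.09); print(P.round(4)); d=P[0]-P[1]; print(np.linalg.norm(d))
crop("pics/wrist1.png","pics/w1c.png",170,120,470,260,2.6)
E
```

```text
[[0.4311 0.0547 0.09  ]
 [0.4389 0.2945 0.09  ]]
0.23997563199799013
```

View pics/w1c.png

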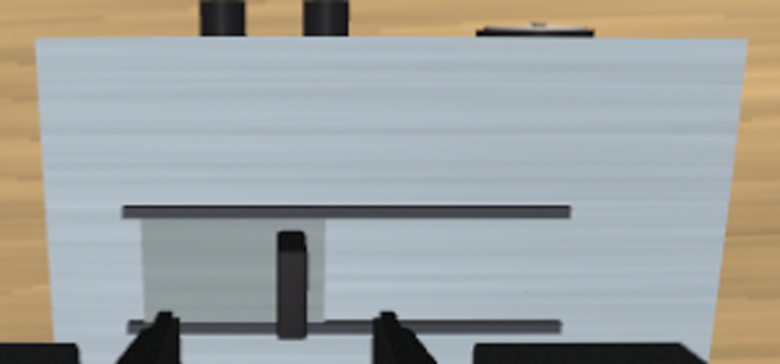

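```bash
python3 - <<'E'
from h import *
C=cal('wrist','pics/wrist1.json')
print(onz(C,[(282,216.2),(282.,250)],.123))
for c in ([.5355,.1705],):
  R=Ro.from_euler('z',-1.85,degrees=True).as_matrix()
  f=lambda *p: np.array(c+[0])+R@np.array(p)
  print('hole',f(-.02,-.07,.09),'tab0',f(-.02,-.04,.108),'tab55',f(-.02,.015,.108))
E
```

```text
[[0.49894868 0.13753742 0.123     ]
 [0.52814727 0.13662975 0.123     ]]
hole [0.51325062 0.10118215 0.09      ] tab0 [0.51421911 0.13116651 0.108     ] tab55 [0.51599467 0.18613784 0.108     ]
```

Request:
{"method": "carry_out", "body": {"increments": [[[0,0,0],[-0.42,0.16,0.5],40],[[0,0,0],[0,0,0.9],40],[[0,0,0],[0,0,0.9],40],[[0,0,0],[0,0,0.9],40],[[0,0,0],[0,0,0.6],40],[[0,0,0],[0,0,0],8],[[0,0,0],[0,0,0],8],[[0,0,0],[0,0,0],8],[[0,0,0],[0,0,0],8]], "newtons": 10}}

```text
t: 3.58
tool_pos: [0.5141, 0.1382, 0.121]
ee_rot: [-180.0, 0.1, 178.1]
force: [-0.3, -2.1, 1.6]
opening: 0.0099
```

Request:
{"method": "carry_out", "body": {"increments": [[[0,0,0],[0,0.35,0],8],[[0,0,0],[0,0.4,0],8],[[0,0,0],[0,0.4,0],8],[[0,0,0],[0,0.35,0],8],[[0,0,0],[0,0.1,0],8],[[0,0,0],[0,0.1,0],8],[[0,0,0],[0,0,0],8]]}}

```text
t: 4.45
tool_pos: [0.5158, 0.187, 0.1208]
ee_rot: [-179.6, 0.1, 178.2]
force: [-1.1, -13.3, 8.1]
opening: 0.0099
```

Request:
{"method": "carry_out", "body": {"increments": [[[0,0,0],[0,-0.06,0],40],[[0,0,0],[0,0,0],40],[[0,0,0],[0,0,0],40],[[0,0,0],[0,0,-0.9],40],[[0,0,0],[0,0,-1],40],[[0,0,0],[0,0,-1],40],[[0,0,0],[0,0,-1],40],[[0,0,0],[0,0,-0.6],40]]}}

```text
t: 5.45
tool_pos: [0.5152, 0.1881, 0.2562]
ee_rot: [180.0, 0.1, 178.1]
force: [-0.3, 1.6, -0.5]
opening: 0.0399
```

```bash
python3 - <<'E'
from h import *
o=get_obs();print(o['t'],o['tool_pos'],o['ee_rot'],o['force'],o['opening'])
im=get_image('top'); crop(im,"pics/topB.png",160,150,400,260,3.3)
C=get_calibration('wrist');json.dump({k:np.asarray(v).tolist() for k,v in C.items()},open("pics/wrist2.json","w"))
im=get_image('wrist'); cv2.imwrite("pics/wrist2.png",im[:,:,::-1])
plan([.50,-.1465,.255],99,12,40)
E
```

```text
5.45 [0.51518862 0.18814775 0.25620964] [1.79952287e+02 8.96766931e-02 1.78148527e+02] [-0.3345332   1.60391671 -0.51938668] 0.039928939517034336
from [0.5158 0.1882 0.2569] 178.14 dyaw -79.14
[[0, 0, np.float64(0.824)], [0.014, -0.931, 0.005], 40]
[[0, 0, np.float64(0.824)], [-0.093, -0.926, 0.005], 40]
[[0, 0, np.float64(0.824)], [-0.199, -0.909, 0.005], 40]
[[0, 0, np.float64(0.824)], [-0.302, -0.88, 0.005], 40]
[[0, 0, np.float64(0.824)], [-0.401, -0.84, 0.005], 40]
[[0, 0, np.float64(0.824)], [-0.495, -0.788, 0.005], 40]
[[0, 0, np.float64(0.824)], [-0.582, -0.726, 0.005], 40]
[[0, 0, np.float64(0.824)], [-0.662, -0.654, 0.005], 40]
[[0, 0, np.float64(0.824)], [-0.732, -0.574, 0.005], 40]
[[0, 0, np.float64(0.824)], [-0.794, -0.486, 0.005], 40]
[[0, 0, np.float64(0.824)], [-0.844, -0.392, 0.005], 40]
[[0, 0, np.float64(0.824)], [-0.884, -0.292, 0.005], 40]
```

View pics/wrist2.png

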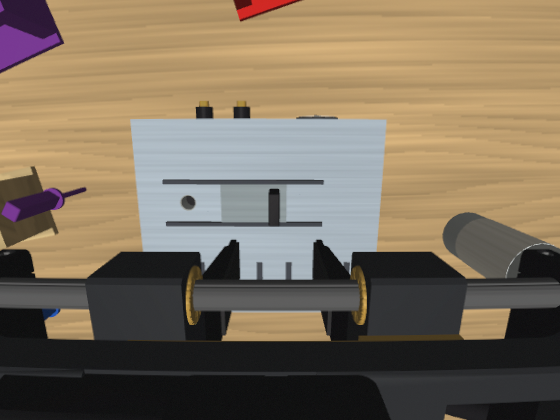

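```bash
python3 - <<'E'
from h import *
C=cal('wrist','pics/wrist2.json')
crop("pics/wrist2.png","pics/w2c.png",160,160,340,250,4.4)
print('hole',onz(C,[(188,202)],.09), 'tab', onz(C,[(274,195),(274,225)],.123))
plan([.527,-.165,.25],99,13,40)
E
```

```text
hole [[0.5119571  0.10135975 0.09      ]] tab [[0.50158576 0.18709207 0.123     ]
 [0.52904347 0.18617102 0.123     ]]
from [0.5158 0.1882 0.2569] 178.14 dyaw -79.14
[[0, 0, np.float64(0.761)], [-0.058, -0.904, 0.018], 40]
[[0, 0, np.float64(0.761)], [-0.154, -0.893, 0.018], 40]
[[0, 0, np.float64(0.761)], [-0.247, -0.872, 0.018], 40]
[[0, 0, np.float64(0.761)], [-0.338, -0.84, 0.018], 40]
[[0, 0, np.float64(0.761)], [-0.426, -0.8, 0.018], 40]
[[0, 0, np.float64(0.761)], [-0.508, -0.75, 0.018], 40]
[[0, 0, np.float64(0.761)], [-0.585, -0.692, 0.018], 40]
[[0, 0, np.float64(0.761)], [-0.655, -0.626, 0.018], 40]
[[0, 0, np.float64(0.761)], [-0.718, -0.553, 0.018], 40]
[[0, 0, np.float64(0.761)], [-0.772, -0.474, 0.018], 40]
[[0, 0, np.float64(0.761)], [-0.818, -0.389, 0.018], 40]
[[0, 0, np.float64(0.761)], [-0.855, -0.3, 0.018], 40]
[[0, 0, np.float64(0.761)], [-0.882, -0.208, 0.018], 40]
```

View pics/w2c.png

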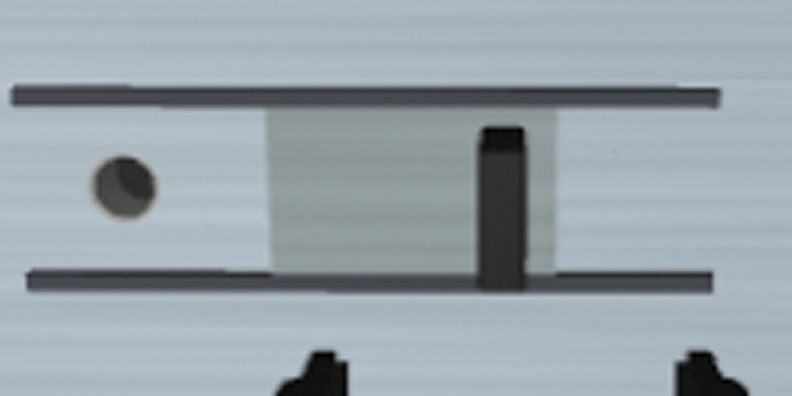

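View pics/topB.png

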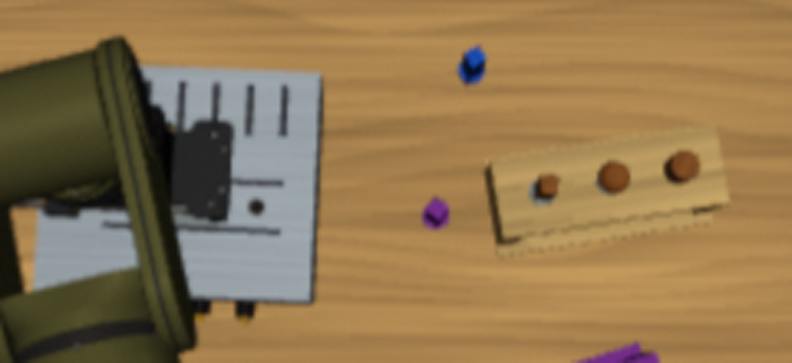

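The shutter is fully open: the hole shows at wrist pixel (188,202), about (0.512, 0.101), and the tab at (274,210) is 85 mm past it. In the top view the candidates for the pin are:
- Tall square brown handle in the plywood rack, (325,207).
- Awl and driver in the same rack, (346,204) and (367,201), both round.
- Purple copy at (292,214) and blue copy at (303,169).

By the description I choose (325,207), and I'll check it close up.

Request:
{"method": "carry_out", "body": {"increments": [[[0,0,0.76],[-0.06,-0.9,0.02],40],[[0,0,0.76],[-0.15,-0.89,0.02],40],[[0,0,0.76],[-0.25,-0.87,0.02],40],[[0,0,0.76],[-0.34,-0.84,0.02],40],[[0,0,0.76],[-0.43,-0.8,0.02],40],[[0,0,0.76],[-0.51,-0.75,0.02],40],[[0,0,0.76],[-0.58,-0.69,0.02],40],[[0,0,0.76],[-0.65,-0.63,0.02],40],[[0,0,0.76],[-0.72,-0.55,0.02],40],[[0,0,0.76],[-0.77,-0.47,0.02],40],[[0,0,0.76],[-0.82,-0.39,0.02],40],[[0,0,0.76],[-0.86,-0.3,0.02],40]]}}

```text
t: 7.05
tool_pos: [0.5249, -0.1386, 0.2453]
ee_rot: [-179.9, -0.1, 105.0]
force: [-0.9, -0.0, 0.2]
opening: 0.0398
```

Request:
{"method": "carry_out", "body": {"increments": [[[0,0,0.76],[-0.88,-0.21,0.02],40],[[0,0,0],[0,0,0],40]]}}

```text
t: 7.3
tool_pos: [0.5257, -0.1661, 0.2448]
ee_rot: [-179.9, -0.1, 99.0]
force: [-0.5, 0.1, -0.6]
opening: 0.0402
```

```bash
python3 - <<'E'
from h import *
o=get_obs();print(o['t'],o['tool_pos'],o['ee_rot'],o['force'],o['opening'])
C=get_calibration('wrist');json.dump({k:np.asarray(v).tolist() for k,v in C.items()},open("pics/wrist3.json","w"))
im=get_image('wrist'); cv2.imwrite("pics/wrist3.png",im[:,:,::-1])
crop(im,"pics/w3c.png",200,100,350,250,4)
E
```

```text
7.3 [ 0.52570392 -0.16609345  0.24480942] [-1.79850931e+02 -1.01682990e-01  9.89886187e+01] [-0.51532846  0.06970178 -0.57919895] 0.04016366013573741
```

View pics/wrist3.png

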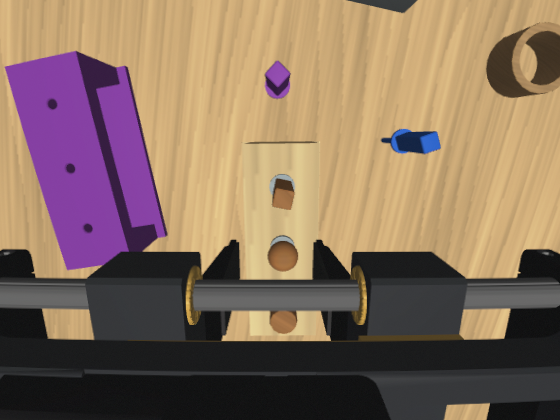

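View pics/w3c.png

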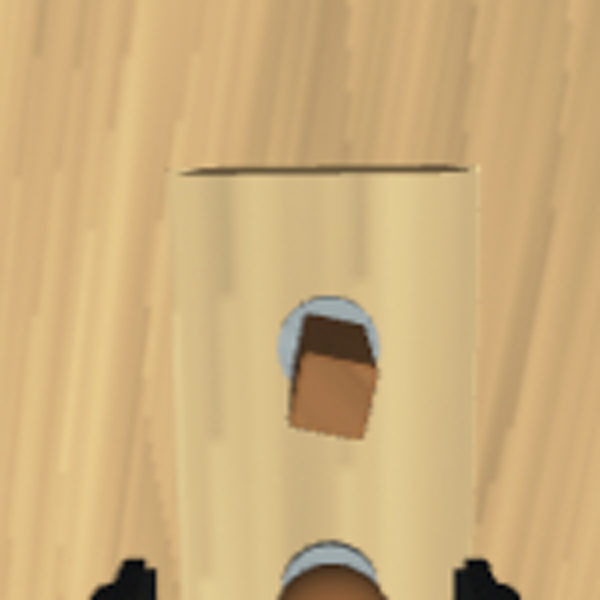

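```bash
python3 - <<'E'
from h import *
C=cal('wrist','pics/wrist3.json')
u=np.array([(302,350),(378,367),(362,440),(289,424)])/4+[200,100]
P=onz(C,u,.149); print(P.round(4),P.mean(0))
for i in range(4):
    d=P[(i+1)%4]-P[i]; print(np.linalg.norm(d),np.degrees(np.arctan2(d[1],d[0])))
print('collar ctr',onz(C,np.array([(329,346)])/4+[200,100],.089))
E
```

```text
[[ 0.5203 -0.1393  0.149 ]
 [ 0.535  -0.1402  0.149 ]
 [ 0.5344 -0.1547  0.149 ]
 [ 0.52   -0.1538  0.149 ]] [ 0.52742228 -0.14697791  0.149     ]
0.014773940681723184 -3.693690967255153
0.014490280639356791 -92.49859489617845
0.014365699017456452 176.3893582435645
0.014525337650245137 89.10993820011393
collar ctr [[ 0.52764731 -0.14667613  0.089     ]]
```

```bash
python3 - <<'E'
from h import *
plan([.5274,-.1468,.21],87,2,40)
E
```

```text
from [ 0.5258 -0.1652  0.2451] 99.08 dyaw -12.08
[[0, 0, np.float64(0.755)], [0.299, 0.075, 0.584], 40]
[[0, 0, np.float64(0.755)], [0.305, 0.043, 0.584], 40]
```

Request:
{"method": "carry_out", "body": {"increments": [[[0,0,0.75],[0.31,0.08,0.58],40],[[0,0,0.75],[0.31,0.04,0.58],40],[[0,0,0],[0,0,0],40],[[0,0,0],[0,0,0],40]]}}

```text
t: 7.85
tool_pos: [0.5282, -0.1459, 0.2124]
ee_rot: [180.0, 0.0, 87.2]
force: [-0.2, 0.2, 0.6]
opening: 0.0402
```

```bash
python3 - <<'E'
from h import *
o=get_obs();print(o['t'],o['tool_pos'],o['ee_rot'],o['force'],o['opening'])
im=get_image('wrist'); crop(im,"pics/w4c.png",140,110,420,320,2.8)
E
```

```text
7.85 [ 0.52821478 -0.14593637  0.2124084 ] [1.79981743e+02 6.03432450e-03 8.72414262e+01] [-0.17603001  0.19720092  0.63309497] 0.04015117113738065
```

View pics/w4c.png

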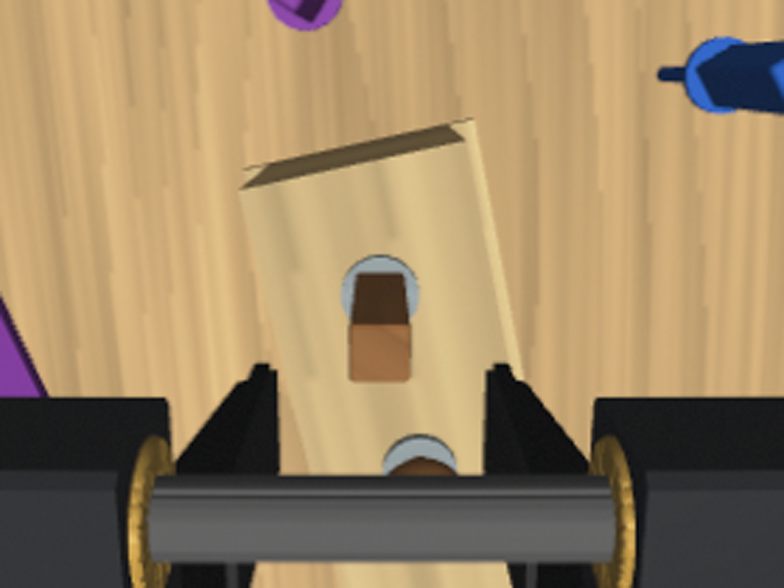

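Request:
{"method": "carry_out", "body": {"increments": [[[0,0,0],[0,0,0.8],40],[[0,0,0],[0,0,0.9],40],[[0,0,0],[0,0,0.8],40],[[0,0,0],[0,0,0.5],40],[[0,0,0],[0,0,0],12],[[0,0,0],[0,0,0],12],[[0,0,0],[0,0,0],12],[[0,0,0],[0,0,0],12]], "newtons": 40}}

```text
t: 8.9
tool_pos: [0.5287, -0.1467, 0.1234]
ee_rot: [179.9, 0.0, 87.1]
force: [-0.2, -0.5, 4.5]
opening: 0.0149
```

Request:
{"method": "carry_out", "body": {"increments": [[[0,0,0],[0,0,-0.5],12],[[0,0,0],[0,0,-0.7],12],[[0,0,0],[0,0,-0.8],12],[[0,0,0],[0,0,-0.8],12],[[0,0,0],[0,0,-0.8],12],[[0,0,0],[0,0,-0.7],12],[[0,0,0],[0,0,-0.2],12],[[0,0,0],[0,0,0],12]]}}

```text
t: 9.9
tool_pos: [0.528, -0.1463, 0.2572]
ee_rot: [180.0, 0.0, 87.1]
force: [-0.3, -0.3, -0.4]
opening: 0.0149
```

```bash
python3 - <<'E'
from h import *
o=get_obs();print(o['t'],o['tool_pos'],o['ee_rot'],o['force'],o['opening'])
C=get_calibration('wrist');json.dump({k:np.asarray(v).tolist() for k,v in C.items()},open("pics/wrist5.json","w"))
im=get_image('wrist'); cv2.imwrite("pics/wrist5.png",im[:,:,::-1])
im=get_image('scene'); crop(im,"pics/scB.png",180,120,380,310,3)
plan([.5125,.075,.258],87.1,9,12)
E
```

```text
9.9 [ 0.5280338  -0.14632395  0.25717463] [1.79987721e+02 4.16528079e-03 8.70851285e+01] [-0.33751511 -0.29844449 -0.37555275] 0.014901213619693515
from [ 0.5275 -0.1462  0.2558] 87.08 dyaw 0.02
[[0, 0, np.float64(-0.0)], [0.815, -0.097, -0.008], 12]
[[0, 0, np.float64(-0.0)], [0.815, -0.097, -0.008], 12]
[[0, 0, np.float64(-0.0)], [0.815, -0.097, -0.008], 12]
[[0, 0, np.float64(-0.0)], [0.815, -0.097, -0.008], 12]
[[0, 0, np.float64(-0.0)], [0.815, -0.097, -0.008], 12]
[[0, 0, np.float64(-0.0)], [0.815, -0.097, -0.008], 12]
[[0, 0, np.float64(-0.0)], [0.815, -0.097, -0.008], 12]
[[0, 0, np.float64(-0.0)], [0.815, -0.097, -0.008], 12]
[[0, 0, np.float64(-0.0)], [0.815, -0.097, -0.008], 12]
```

View pics/wrist5.png

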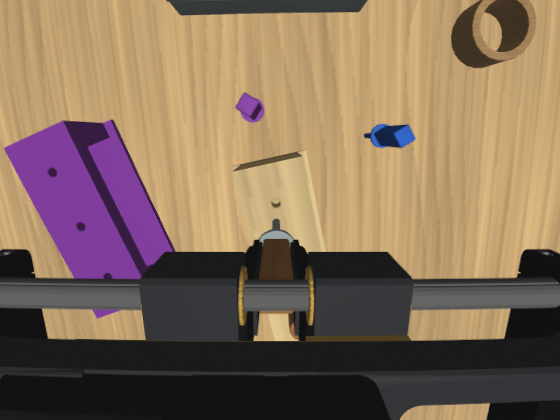

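View pics/scB.png

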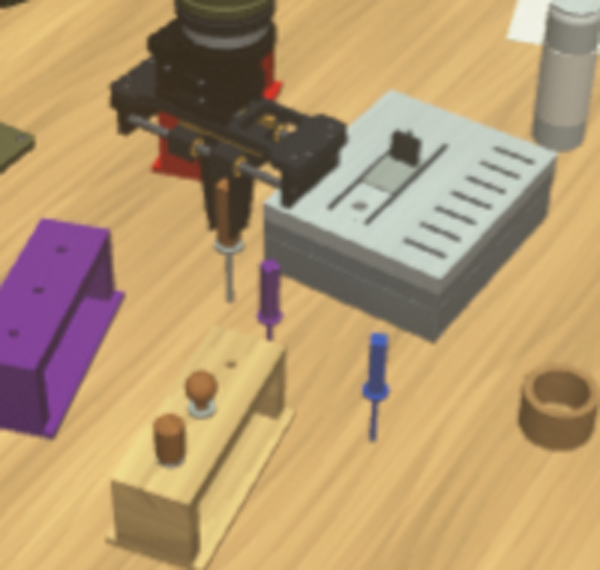

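```bash
python3 - <<'E'
from h import *
C=cal('wrist','pics/wrist5.json'); o=get_obs(); p=np.array([.528,-.1463,.2568])
print(proj(C,[p+[0,0,-.0984],p+[0,0,-.038]]))
S=cal('scene'); print((proj(S,[p+[0,0,-.0984],p+[0,0,-.038]])-[180,120])*3)
crop("pics/wrist5.png","pics/w5c.png",226,180,326,260,7)
E
```

```text
[[276.49305825 221.00583376]
 [276.74112947 246.45420662]]
[[226.61750305 300.53486096]
 [225.61873706 245.22344184]]
```

View pics/w5c.png

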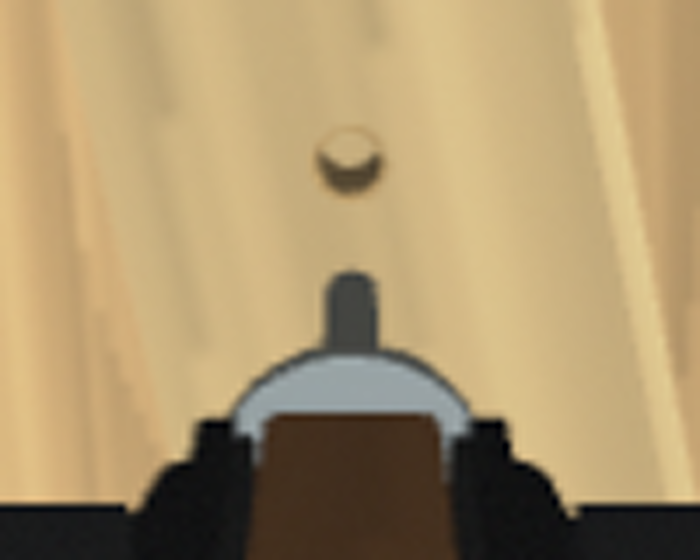

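```bash
python3 - <<'E'
from h import *
plan([.5127,.101,.2565],87.1,10,12,start=[.5278,-.1463,.2565],syaw=87.1)
E
```

```text
from [ 0.5278 -0.1463  0.2565] 87.1 dyaw 0.0
[[0, 0, -0.0], [0.821, -0.092, -0.0], 12]
[[0, 0, -0.0], [0.821, -0.092, -0.0], 12]
[[0, 0, -0.0], [0.821, -0.092, -0.0], 12]
[[0, 0, -0.0], [0.821, -0.092, -0.0], 12]
[[0, 0, -0.0], [0.821, -0.092, -0.0], 12]
[[0, 0, -0.0], [0.821, -0.092, -0.0], 12]
[[0, 0, -0.0], [0.821, -0.092, -0.0], 12]
[[0, 0, -0.0], [0.821, -0.092, -0.0], 12]
[[0, 0, -0.0], [0.821, -0.092, -0.0], 12]
[[0, 0, -0.0], [0.821, -0.092, -0.0], 12]
```

Request:
{"method": "carry_out", "body": {"increments": [[[0,0,0],[0.5,-0.06,0],12],[[0,0,0],[0.8,-0.09,0],12],[[0,0,0],[0.85,-0.1,0],12],[[0,0,0],[0.85,-0.1,0],12],[[0,0,0],[0.85,-0.1,0],12],[[0,0,0],[0.85,-0.1,0],12],[[0,0,0],[0.85,-0.1,0],12],[[0,0,0],[0.85,-0.1,0],12],[[0,0,0],[0.8,-0.09,0],12],[[0,0,0],[0.6,-0.06,0],12],[[0,0,0],[0.41,-0.03,0],12],[[0,0,0],[0,0,0],12]]}}

```text
t: 11.5
tool_pos: [0.5126, 0.1017, 0.2569]
ee_rot: [-180.0, 0.0, 87.2]
force: [0.1, -0.3, -0.7]
opening: 0.015
```

Request:
{"method": "carry_out", "body": {"increments": [[[0,0,0],[0,0,0.6],12],[[0,0,0],[0,0,0.6],12],[[0,0,0],[0,0,0.4],12],[[0,0,0],[0,0,0],12],[[0,0,0],[0,0,0],12]]}}

```text
t: 12.12
tool_pos: [0.513, 0.1009, 0.2094]
ee_rot: [180.0, -0.0, 87.1]
force: [-0.8, 0.9, -0.6]
opening: 0.0147
```

```bash
python3 - <<'E'
from h import *
o=get_obs();print(o['t'],o['tool_pos'],o['ee_rot'],o['force'],o['opening'])
C=get_calibration('wrist');json.dump({k:np.asarray(v).tolist() for k,v in C.items()},open("pics/wrist6.json","w"))
im=get_image('wrist'); cv2.imwrite("pics/wrist6.png",im[:,:,::-1]); crop(im,"pics/w6c.png",226,170,326,250,7)
o=get_obs(); print(o['tool_pos'])
E
```

```text
12.125 [0.51299065 0.10094976 0.20936191] [ 1.79969721e+02 -3.91883645e-03  8.70703445e+01] [-0.76992006  0.89514293 -0.63825618] 0.014657008616139226
[0.51317198 0.1010159  0.20974021]
```

View pics/w6c.png

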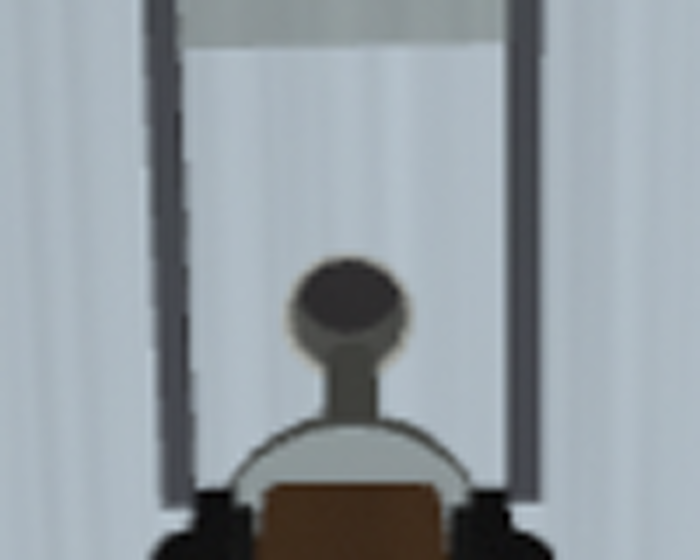

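```bash
python3 - <<'E'
from h import *
C=cal('wrist','pics/wrist6.json')
print(onz(C,[(275.9,215.1)],.09), proj(C,[[.5131,.101,.09],[.5131,.101,.111]]))
E
```

```text
[[0.51249912 0.10075431 0.09      ]] [[276.59574254 214.78250429]
 [276.67740126 221.15504098]]
```

Request:
{"method": "carry_out", "body": {"increments": [[[0,0,0],[0,-0.01,0.3],12],[[0,0,0],[0,0,0.3],12],[[0,0,0],[0,0,0.3],12],[[0,0,0],[0,0,0.3],12],[[0,0,0],[0,0,0],12]]}}

```text
t: 12.8
tool_pos: [0.5117, 0.101, 0.1717]
ee_rot: [-179.9, 0.0, 87.1]
force: [-0.4, -0.3, -0.6]
opening: 0.0151
```

Request:
{"method": "carry_out", "body": {"increments": [[[0,0,0],[0,0,0.1],12],[[0,0,0],[0,0,0.1],12],[[0,0,0],[0,0,0.1],12],[[0,0,0],[0,0,0],12]]}}

```text
t: 13.3
tool_pos: [0.5128, 0.1011, 0.1646]
ee_rot: [179.9, -0.0, 87.1]
force: [-0.6, -0.4, 2.8]
opening: 0.0148
```

Request:
{"method": "carry_out", "body": {"increments": [[[0,0,0],[0,0,0.1],12],[[0,0,0],[0,0,0.07],12],[[0,0,0],[0,0,0],12],[[0,0,0],[0,0,0],12]]}}

```text
t: 13.8
tool_pos: [0.5128, 0.1011, 0.1601]
ee_rot: [179.9, -0.0, 87.1]
force: [-2.4, 0.5, 7.9]
opening: 0.0147
```

Request:
{"method": "carry_out", "body": {"increments": [[[0,0,0],[0,0,0.07],12],[[0,0,0],[0,0,0],12],[[0,0,0],[0,0,0],12]]}}

```text
t: 14.18
tool_pos: [0.513, 0.1012, 0.1599]
ee_rot: [179.9, -0.0, 87.1]
force: [-6.4, -1.2, 15.6]
opening: 0.0148
```

```bash
python3 - <<'E'
from h import *
for i in range(2):
    im=get_image('wrist'); o=get_obs();print(o['t'],o['tool_pos'],o['ee_rot'],o['force'],o['opening'])
cv2.imwrite("pics/wrist7.png",im[:,:,::-1]); crop(im,"pics/w7c.png",226,170,326,250,7)
im=get_image('scene'); crop(im,"pics/scC.png",180,80,380,310,2.6)
C=cal('wrist'); p=o['tool_pos']; print((proj(C,[p+[0,0,-.038],p+[0,0,-.0984]])-[226,170])*7)
E
```

```text
14.225 [0.51304149 0.10116471 0.15987807] [ 1.79936840e+02 -5.95550774e-03  8.70891340e+01] [-5.18372802 -0.21199377 15.68592491] 0.014562694729783507
14.275 [0.51304803 0.1011755  0.15987418] [ 1.79936094e+02 -6.78224515e-03  8.70897782e+01] [-5.16752767 -0.25761937 14.97537488] 0.01495975968784072
[[355.35396563 537.05583421]
 [353.10395958 358.33757382]]
```

View pics/w7c.png

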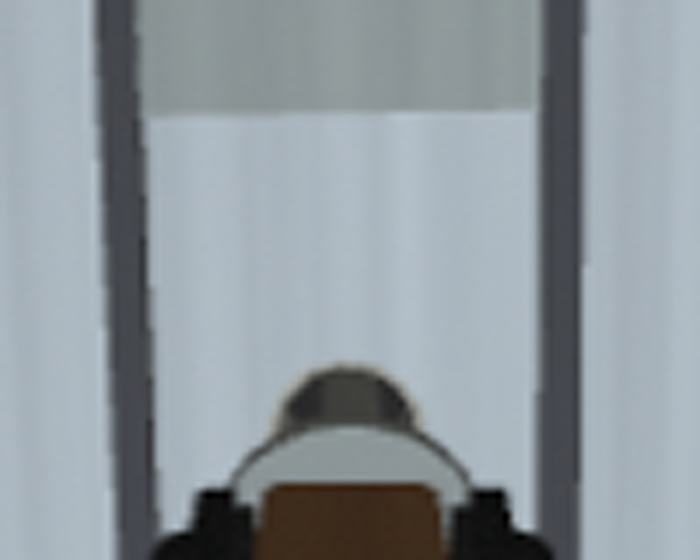

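View pics/scC.png

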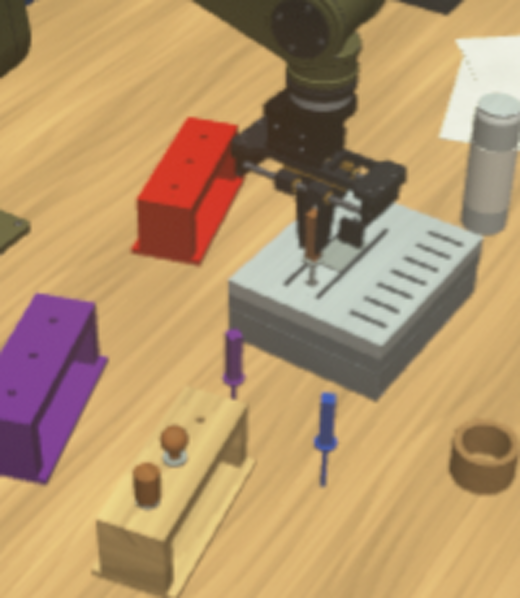

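The shaft is in the hole. The collar is at the same pixels against the fingers as before (about (276,230)), so the pin has not slipped. The shutter is still clear of the hole and the other objects look unmoved.

```bash
python3 -c "
from cell import *
print(job_done()); o=get_obs(); print(o['t'],o['tool_pos'],o['force'],o['opening'])"
```

```text
the job is handed in; nothing more can be done
None
the job is handed in; nothing more can be done
```

I reset the charger and handed the job in at about 14.3 s, with the pin still gripped and holding the button down. No verdict is reported.

- **Shutter:** I slid it by its tab until it hit the end stop (about 13 N of resistance). A picture then showed the hole clear and the tab 85 mm past it, which is fully open.
- **Pin:** I took the square-handled pin from the plywood rack. The jaws closed to 14.9 mm, matching the 15 mm handle, and the tip lined up with the hole to within about 0.5 mm.
- **Button:** The spring force rose as I pressed. It then stopped hard with the tip about 62 mm above the bench, which is the fully-down depth. The last push added only 0.2 mm while the force went from 8 to about 15 N.
- **Last checks:** The pin had not slipped in the jaws, the shutter was still open, and the other tools and items in the scene view looked unmoved.
- **One oddity:** about 5 N of sideways force showed on the wrist during the final press. I put it down to the shaft touching something lightly under load, but I did not trace it.

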